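# Turn the grater plate to its fine side

## Robot

A 6-joint arm with a two-finger parallel gripper is mounted at the origin on the work surface. World frame = base frame: x ahead of the robot, y to its left, z up, the work surface at z = 0. Lengths are in m, angles in degrees, forces in N, time in s.
With the tool pointing down it reaches from about 0.4 to 0.825 m from the base axis. Payload 7 kg.
Tool frame: the origin (TCP) lies at the very end of the fingers, on their centre line; the grasp point (between the pads) lies 19 mm behind it (r.hold_point_z is the distance from the TCP to the grasp point, in m); x points along the fingers, y is the direction in which the jaws open and shut, and the axes are right-handed (so a half turn about x gives the same grasp; the last joint's range is limited). The gripper opens to 88 mm and grips with 3 to 60 N. Pads are 19 mm wide; open, the fingers measure 130 mm over their backs; the gripper's body (78 mm by 193 mm) begins 47 mm behind the grasp point.
Start: joints at [89.96, 20.546, 0.682, 0, -70.136, -16.507], TCP at [0.192, 0.647, 0.227] pointing down, gripper open.
Joint ranges: [-176.03, 176.03], [-82.01, 121.73], [-58.28, 71.71], [-173.87, 95.51], [-174.79, -0.11], [-173.66, 173.66]. Speed limits (degrees/s): [136.94, 136.94, 172.46, 180, 180, 180].

## Interface

Orientations are given as [roll, pitch, yaw] about the fixed x, y, z axes, in that order (R = Rz(yaw) Ry(pitch) Rx(roll)).
In Python, from plant import r gives the robot as it stands. The module is installed in compiled form; this text tells all that it offers.
- The arm moves only by the shell command python3 -m creep 'ROWS' [FORCE]. ROWS is JSON, a list of rows, each a list of 7 numbers: the turn, a rotation vector about the tool's x, y, z in rad, then the shift along the tool's x, y, z in cm, then the opening in per cent of the stroke, from 0 (shut) to 100 (fully open). In form: [[rx, ry, rz, x, y, z, fingers], ...]. A call has 1 to 8 rows; each row shifts and turns the commanded pose from where the row before left it, along the tool's axes as they then stand; what a row does not reach is not made up. A row lasts 1/10 s, in which the tool goes at most 50 mm and 8.59 degrees, less where a joint would pass 70% of its speed; a pose out of reach is approached as far as the arm can. A call is refused whole if a number of a shift passes 5 or a number of a turn 0.15, either way. A call with a gripper value outside its range is refused whole. The fingers move at their own pace and stop on an object; FORCE is the grip in N (left out, the last holds). Time passes only in rows, so rows that do not move let the fingers close. It gives the time, the measured TCP pose, the force and the opening at its end, in the units of the state.
- r.get_state(): the state, without advancing time (a new reading comes with each control period).
- r.capture(name): name is "scene" or "top" or "wrist"; returns (picture, depth): 400x640x3 uint8, blue, green, red; 400x640 float32, m along the optical axis (not along the pixel's ray), 0 where there is no reading.
- r.camera_info(name): a dict with "fovy" (degrees; the focal length in pixels is half the picture's height over the tangent of half this angle, whatever the lens; pixels are square), "cx", "cy" (the principal point, pixels), "camera_from_world" (4x4, takes a point from world to camera coordinates). Camera axes: x right, y down, z forward; pixel columns grow to the right and rows downward; lengths in m; the calibration is good to about 2 mm. A picture is of the moment at which its call begins: read the wrist's pose just before it. camera_info takes no time and is no camera call; for the wrist camera it gives the pose at the moment of the call.
- r.close_job(): hands the job in, once; it reports no verdict.
Trained networks look in the newest picture that a camera, given by its name, has taken for a name from the list of things; names that differ only in an ending like _2 or _b are one class to them, and where a whole thing is asked for, a point or a joint stands for the part that bears it (a point fixed in the world has none). Each returns a list of dicts, best first, with "score" (0 to 1); they miss things now and then, are a little off and sometimes report something else, mostly with a low value. They report only what shows in the picture. A call takes as long as a camera call. They do not tell look-alikes from the thing itself.
- r.look_for(query, camera): "rect" ([left, top, right, bottom] in pixels, round what is visible of it).
- r.masks_of(query, camera): "pixels" (400x640 bool, what is visible of it) and "rect" ([left, top, right, bottom] in pixels, round what is visible of it).
The state is a dict: "time_s": time; "joints": joint angles; "qd": joint speeds; "joint_torque": joint torques, N m; "tcp_pos": TCP position; "eef_rot": TCP orientation; "contact_force": force on the tool from outside, world axes, zero at the start; "moment": the same for the moment, N m; "gripper_width": finger opening in m.
Only numpy, scipy, OpenCV 4.12 (cv2) and the standard library are available. Lean on these libraries where they do the work, as an engineer would, in place of code of your own. Each camera call takes 0.05 s, during which the arm holds its last target. There are 200 camera calls.

## Task

Turn the reversible grater plate over so that its fine side is up, and put it back on its stand fully home on both locating pins, the large hole on the large pin. Leave the lantern, stacking box, jar, torch, spoon and tumbler where they are and as they stand.

Things in the scene. Friction and masses are not known exactly. Their poses are not given: they have to be found in the camera images.
- plate: The reversible grater plate, loose, 0.2 kg: 150 long (x) x 62 wide (y) x 12 mm thick (z), grey plastic frame round a steel panel sunk 2.5 mm into both faces. Coarse face (2 rows of 4 big round rasps, 13 mm across) on its +z side, fine face (45 tiny bumps) on its -z side. Origin at its middle, half-way through the thickness. It starts seated on the stand, coarse side up.
- plate_center (a point): Middle of the grater plate (same point and axes as the plate): 75 mm from either end, 31 mm from either long side, 6 mm from either face.
- hole_big (a point): Middle of the plate's large through hole, 17 mm in diameter, on the long centre line 58 mm from the middle towards the plate's -x end, half-way through the thickness; axes as the plate.
- hole_small (a point): Middle of the plate's small through hole, 11 mm in diameter, on the long centre line 50 mm from the middle towards the plate's +x end, half-way through the thickness; axes as the plate.
- stand: The plate's stand, fixed: a white plastic trough 146 long (x) x 48 wide x 50 mm high on a flange 170 x 76 x 6 mm; ledges at both ends, 50 mm above the work surface, carry one pin each. Origin on the work surface under its middle, z up, x from the large to the small pin. The seated plate lies over its middle and overhangs each long side by 7 mm; it fits either face up, but only large hole on large pin.
- seat_big (a point): On the axis of the stand's large pin (58 mm from the stand's middle towards -x), 6 mm above the ledge: where the middle of the large hole lies when the plate is home. Pin 14 mm in diameter, 10 mm tall, its upper 4 mm tapered to 9 mm. Axes as the stand.
- seat_small (a point): On the axis of the stand's small pin (50 mm from the stand's middle towards +x), 6 mm above the ledge: where the middle of the small hole lies when the plate is home. Pin 8 mm in diameter, 10 mm tall, its upper 4 mm tapered to 4 mm. Axes as the stand.
- brick_face (a point): Half brick mortared to the work surface (it does not move), 70 high, 115 wide (y), 120 mm deep. This point is the middle of the foot of its free upright face, on the work surface; x points out of that face, away from the brick, over some 180 mm of clear surface; z up. The plate can be stood on end, leaned on this face and toppled away from it.
- lantern_mid (a point): Green plastic lantern, 110 mm in diameter, 190 mm tall, standing loose; this point on its axis 90 mm up.
- tiers_mid (a point): Three-tier stackable plastic box in one stack, 116 x 96 x 155 mm tall, loose; this point on its axis 70 mm up.
- jar_mid (a point): Small glass jar with steel lid, 48 mm in diameter, 62 mm tall, loose, between the stand and the brick; point at half height.
- torch_mid (a point): Black plastic torch lying along its x, 150 mm long, head 40 mm across; point at its middle, 20 mm up.
- spoon_mid (a point): Steel spoon lying along its x, 170 mm long; point 6 mm above the surface under its origin.
- tumbler_mid (a point): Steel tumbler, 72 mm in diameter, 95 mm tall, standing, empty; point on its axis at half height.
Mind the look-alikes: they are no part of the job. Several things have the shape of the plate; the one meant has the colours described above.

How it is judged (in metres and radians):
At the end, for the whole second after the job is handed in: The plate is fine side up (within about 5 degrees), the middles of its large and small holes are within 4 mm of the seat points of the large and the small pin, and it is at rest (angle between plate_center's own z axis and vertical above 3.05 rad and distance between hole_big and seat_big below 0.004 m and distance between hole_small and seat_small below 0.004 m and linear speed of plate below 0.02 m/s); the robot touches nothing.
It fails at once if a bystander (lantern, stacking box, jar, torch, spoon, tumbler) is moved more than 25 mm (distance of any of lantern_mid, tiers_mid, jar_mid, torch_mid, spoon_mid, tumbler_mid from where it was at the start of the episode above 0.025 m).
It also fails if it takes over 72 s, if anything falls off the work surface, if the arm or the gripper's body presses on something with over 40 N, if the wrist force passes 120 N, or if a joint passes its speed limit or range.

## Working session

There is one attempt and no reset: what is moved stays moved. The work goes in short steps, Python scripts to look and compute and a shell command to move; the robot and the scene stay as the last step left them, time stands still between calls to the robot, and variables do not carry over. Pictures are saved under pics/ and viewed, about 8 in all and at most 12, crops included, and the job is handed in when it is done.

```bash
mkdir -p pics; cat > h.py <<'E'
import numpy as np,cv2
from plant import r
from scipy.spatial.transform import Rotation as R
def cam(n):
    i=r.camera_info(n);f=200/np.tan(np.radians(i['fovy'])/2)
    return f,i['cx'],i['cy'],np.array(i['camera_from_world'])
def cloud(n,d,c=None):
    f,cx,cy,T=c or cam(n);v,u=np.mgrid[:400,:640]
    P=np.stack([(u-cx)/f*d,(v-cy)/f*d,d],-1)
    return (P-T[:3,3])@T[:3,:3]
def pix(n,p,c=None):
    f,cx,cy,T=c or cam(n);q=T[:3,:3]@np.array(p)+T[:3,3]
    return q[0]/q[2]*f+cx,q[1]/q[2]*f+cy
E
python3 - <<'E'
from h import *
s=r.get_state();print(s)
for n in ('top','scene'):
    im,d=r.capture(n);cv2.imwrite(f'pics/{n}0.png',im);np.save(f'{n}0.npy',d)
    P=cloud(n,d);print(n,r.camera_info(n))
    for q in ['plate','stand','brick_face','lantern_mid','tiers_mid','jar_mid','torch_mid','spoon_mid','tumbler_mid']:
        for m in r.masks_of(q,n)[:3]:
            p=P[m['pixels']&(d>0)]
            print(q,round(m['score'],2),np.round(m['rect']),np.round(np.median(p,0),3) if len(p) else 0,np.round(np.percentile(p,2,0),3),np.round(np.percentile(p,98,0),3))
E
```

```text
{'time_s': 0.0, 'joints': array([ 8.99604108e+01,  2.05931100e+01,  6.30890204e-01, -1.88033969e-02,
       -7.01367149e+01, -1.65078041e+01]), 'qd': array([0.01310847, 0.00830749, 0.07179173, 0.02992348, 0.07450411,
       0.05203585]), 'joint_torque': array([ 1.37433013e-03, -5.82713664e+01,  2.93049073e+01,  6.99698567e+00,
        6.95427079e-03, -1.62337628e-04]), 'tcp_pos': array([0.19213009, 0.64653931, 0.22558604]), 'eef_rot': array([  96.37944513,   89.89949811, -100.17435239]), 'contact_force': array([-1.09245768, -0.76423796, -0.49450593]), 'moment': array([0.05047601, 0.00236705, 0.02508146]), 'gripper_width': 0.08788801586904829}
top {'fovy': 55.60132903114822, 'cx': 319.36772183348376, 'cy': 198.22967225937188, 'camera_from_world': array([[-0.0112813 , -0.99990501, -0.00791808, -0.00181911],
       [-0.99162757,  0.0122059 , -0.12855261,  0.4746761 ],
       [ 0.12863705,  0.00640154, -0.99167108,  1.16789979],
       [ 0.        ,  0.        ,  0.        ,  1.        ]])}
plate 0.95 [398. 262. 434. 317.] [ 0.186 -0.306  0.01 ] [ 0.117 -0.356 -0.002] [ 0.256 -0.256  0.0
[... 2406 characters left out ...]
421. 134. 468. 204.] [0.431 0.38  0.097] [0.366 0.347 0.003] [0.456 0.434 0.17 ]
lantern_mid 0.31 [251. 247. 310. 311.] [ 0.63  -0.145  0.007] [ 0.5   -0.184  0.001] [ 0.651 -0.085  0.044]
tiers_mid 0.67 [125. 205. 181. 278.] [ 0.46  -0.405  0.119] [ 0.37  -0.459  0.009] [ 0.476 -0.362  0.153]
jar_mid 0.87 [314. 239. 335. 264.] [ 0.554 -0.01   0.05 ] [ 0.526 -0.028  0.006] [0.563 0.012 0.065]
torch_mid 0.55 [337. 275. 370. 337.] [0.72  0.006 0.032] [ 0.625 -0.008 -0.001] [0.774 0.029 0.041]
spoon_mid 0.67 [182. 323. 202. 388.] [ 0.702 -0.365  0.015] [ 0.63  -0.387  0.004] [ 0.764 -0.354  0.022]
tumbler_mid 0.61 [462. 234. 493. 281.] [0.691 0.332 0.064] [0.655 0.301 0.006] [0.721 0.368 0.095]
```

View pics/top0.png

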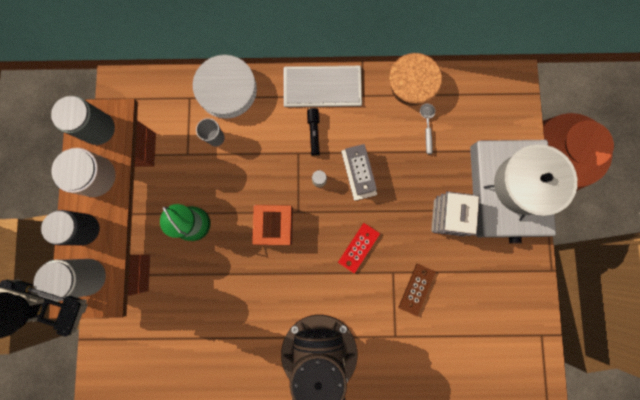

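View pics/scene0.png

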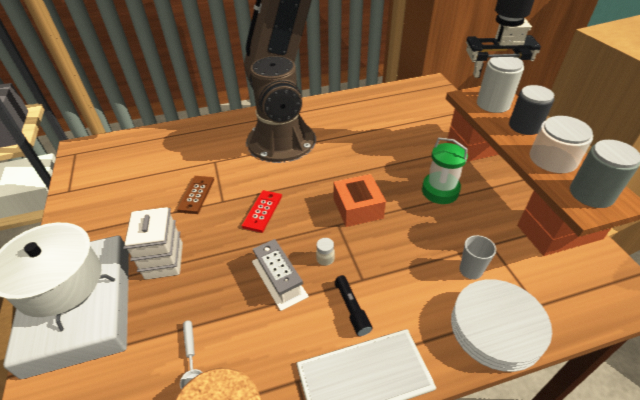

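Three things have the plate's shape: grey on the white stand (top px 360,172), red (359,248) and brown (418,290). The grey one with the steel panel on the stand fits the description. I'll confirm it in a crop and measure its pose and the brick's.

```bash
python3 - <<'E'
from h import *
s=r.get_state();print('R',np.round(R.from_euler('xyz',s['eef_rot'],degrees=True).as_matrix(),3).tolist())
for n in('top','scene'):
    d=np.load(n+'0.npy');P=cloud(n,d)
    for nm,lo,hi,bx in(('plate',.05,.07,(.44,.68,-.22,-.06)),('brick',.06,.08,(.3,.5,.05,.23))):
        m=(P[...,2]>lo)&(P[...,2]<hi)&(P[...,0]>bx[0])&(P[...,0]<bx[1])&(P[...,1]>bx[2])&(P[...,1]<bx[3])
        q=P[m];rc=cv2.minAreaRect((q[:,:2]*1000).astype(np.float32))
        print(n,nm,m.sum(),rc,np.median(q[:,2]),cv2.boxPoints(rc).round().tolist())
a=cv2.imread('pics/top0.png')[130:250,300:400];b=cv2.imread('pics/scene0.png')[170:310,235:395]
a=cv2.resize(a,None,fx=4,fy=4,interpolation=2);b=cv2.resize(b,(400,350));c=np.zeros((480,800,3),np.uint8);c[:480,:400]=a;c[:350,400:]=b
cv2.imwrite('pics/crop1.png',c)
im,d=r.capture('wrist');cv2.imwrite('pics/w0.png',im);i=r.camera_info('wrist');print(i['fovy'],np.linalg.inv(i['camera_from_world']).round(3).tolist())
E
```

```text
R [[0.0, -0.285, -0.959], [0.0, -0.959, 0.285], [-1.0, -0.0, 0.0]]
top plate 971 ((561.7904663085938, -136.77076721191406), (150.83631896972656, 62.98812484741211), 13.101714134216309) 0.059854940188821794 [[481.0, -123.0], [495.0, -185.0], [642.0, -150.0], [628.0, -89.0]]
top brick 1499 ((391.6755676269531, 138.90830993652344), (114.8372802734375, 118.73873901367188), 89.38601684570312) 0.06921494697345364 [[332.0, 82.0], [450.0, 81.0], [452.0, 196.0], [333.0, 197.0]]
scene plate 1404 ((563.093994140625, -135.87936401367188), (154.67845153808594, 63.506168365478516), 13.379119873046875) 0.06093586157006327 [[481.0, -123.0], [495.0, -185.0], [646.0, -149.0], [631.0, -87.0]]
scene brick 1327 ((393.6153259277344, 138.73814392089844), (116.31101989746094, 123.89318084716797), 89.6026611328125) 0.06986815952049856 [[331.0, 81.0], [455.0, 80.0], [456.0, 196.0], [332.0, 197.0]]
67.40362263670421 [[-0.285, -0.918, -0.275, 0.267], [-0.958, 0.273, 0.083, 0.625], [-0.001, 0.287, -0.958, 0.385], [0.0, 0.0, 0.0, 1.0]]
```

View pics/crop1.png

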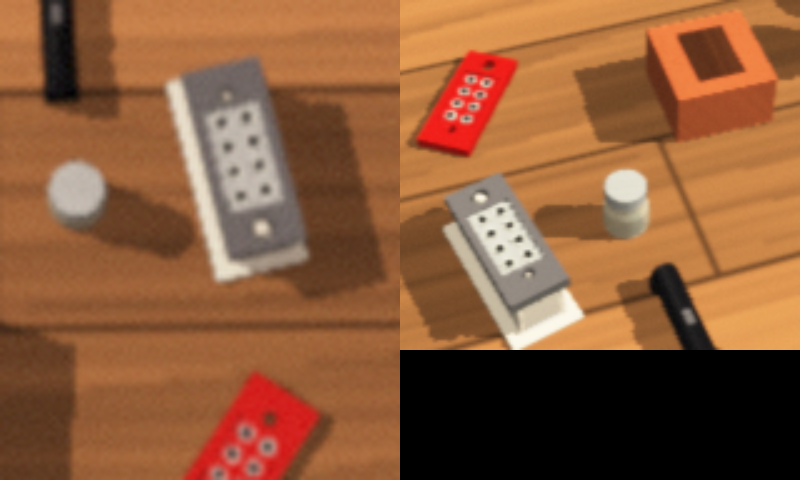

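View pics/w0.png

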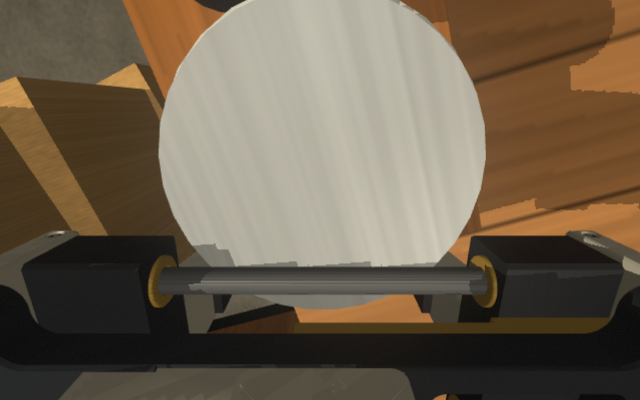

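The crop confirms the grey plate on the white stand: big hole at the near end (crop 262,228), small at the far end (228,95). The wrist view shows a shelf canister below the open gripper, so I rise first. Then I'll swing over to the plate at (0.562, -0.136), yaw 13.2°.

The plan has four stages:
1. Pick the plate with the tool pointing down and lay it across the brick's top, overhanging the far face.
2. Grip it with the tool horizontal, roll it 180° and lay it back on the brick.
3. Pick it again with the tool pointing down.
4. Seat it on the stand.

```bash
python3 -m creep '[[0,0,0,-5,0,0,100],[0,0,0,-5,0,0,100],[0,0,0,-5,0,0,100],[0,0,0,-4,0,0,100]]' && python3 -m creep '[[0,0,0,0,3.5,-3.2,100],[0,0,0,0,3.5,-3.2,100],[0,0,0,0,3.5,-3.2,100],[0,0,0,0,3.5,-3.2,100],[0,0,0,0,3.5,-3.2,100],[0,0,0,0,3.5,-3.2,100]]'
python3 -c "
from h import *
s=r.get_state();print(s['joints'].round(2))"
```

```text
time_s: 1.45
tcp_pos: [0.1925, 0.6469, 0.4203]
eef_rot: [-86.6, 89.8, 76.8]
contact_force: [-0.3, 0.8, -0.6]
gripper_width: 0.0875
time_s: 2.05
tcp_pos: [0.3169, 0.3891, 0.4168]
eef_rot: [-98.3, 90.0, 65.2]
contact_force: [1.2, -0.3, 0.5]
gripper_width: 0.0874
[ 7.331e+01 -1.000e-02 -7.000e-01  1.000e-02 -8.927e+01  1.700e-01]
```

```bash
cat >> h.py <<'E'
def st():
    s=r.get_state();M=R.from_euler('xyz',s['eef_rot'],degrees=True).as_matrix()
    open('log.txt','a').write(repr([s['joints'].tolist(),s['tcp_pos'].tolist(),M.tolist()])+'\n')
    return s,M
def goal(p,X,Y):
    """rows needed: total turn vec (tool axes) and shift (tool axes, cm) to TCP p with tool x=X, y=Y"""
    s,M=st();X=np.array(X,float)/np.linalg.norm(X);Y=np.array(Y,float);Y=Y-X*(X@Y);Y/=np.linalg.norm(Y)
    G=np.stack([X,Y,np.cross(X,Y)],1)
    print('q',s['joints'].round(1),'tcp',s['tcp_pos'].round(4),'F',s['contact_force'].round(1),'w',s['gripper_width'].round(4),'t',s['time_s'])
    d=np.array(p)-s['tcp_pos']
    print('turn',R.from_matrix(M.T@G).as_rotvec().round(3),'shift before turn',(M.T@d*100).round(2),'shift after turn',(G.T@d*100).round(2))
E
python3 -m creep '[[0,0,0,0,3.6,-3.2,100],[0,0,0,0,3.6,-3.2,100],[0,0,0,0,3.6,-3.2,100],[0,0,0,0,3.6,-3.2,100],[0,0,0,0,3.6,-3.2,100],[0,0,0,0,3.6,-3.2,100],[0,0,0,0,3.6,-3.2,100],[0,0,0,0,3.6,-3.2,100]]' >/dev/null&& python3 -m creep '[[0,0,0,0,3.6,-3.2,100],[0,0,0,0,3.6,-3.2,100],[0,0,0,0,3.6,-3.2,100],[-0.13,0,0,0,3.6,-3.2,100],[-0.13,0,0,2,0,0,100],[-0.13,0,0,2,0,0,100],[-0.13,0,0,2,0,0,100]]'
python3 - <<'E'
from h import *
a=np.radians(13.2);goal([.5623,-.136,.30],[0,0,-1],[np.sin(a),-np.cos(a),0])
im,d=r.capture('wrist');cv2.imwrite('pics/w1.png',im);np.save('w1.npy',d);P=cloud('wrist',d)
for m in r.masks_of('plate','wrist')[:2]:
    q=P[m['pixels']&(d>0)&(P[...,2]>.05)&(P[...,2]<.07)];print(m['score'],m['rect'],cv2.minAreaRect((q[:,:2]*1000).astype(np.float32)),np.median(q[:,2]))
m=(P[...,2]>.054)&(P[...,2]<.068)&(abs(P[...,0]-.56)<.12)&(abs(P[...,1]+.137)<.07);q=P[m];print(cv2.minAreaRect((q[:,:2]*1000).astype(np.float32)),np.median(q[:,2]))
E
```

```text
time_s: 3.55
tcp_pos: [0.5616, -0.1332, 0.3556]
eef_rot: [-37.1, 90.0, 156.4]
contact_force: [-0.7, 0.1, -0.3]
gripper_width: 0.0876Traceback (most recent call last):
  File "<stdin>", line 2, in <module>
  File "h.py", line 22, in goal
    print('q',s['joints'].round(1),'tcp',s['tcp_pos'].round(4),'F',s['contact_force'].round(1),'w',s['gripper_width'].round(4),'t',s['time_s'])
                                                                                                   ^^^^^^^^^^^^^^^^^^^^^^^^
AttributeError: 'float' object has no attribute 'round'
```

```bash
sed -i "s/s\['gripper_width'\].round(4)/round(s['gripper_width'],4)/" h.py; python3 - <<'E'
from h import *
a=np.radians(13.2);goal([.5623,-.136,.30],[0,0,-1],[np.sin(a),-np.cos(a),0])
im,d=r.capture('wrist');cv2.imwrite('pics/w1.png',im);np.save('w1.npy',d);P=cloud('wrist',d)
for m in r.masks_of('plate','wrist')[:2]:
    q=P[m['pixels']&(d>0)&(P[...,2]>.05)&(P[...,2]<.07)];print(m['score'],m['rect'],cv2.minAreaRect((q[:,:2]*1000).astype(np.float32)),np.median(q[:,2]))
m=(P[...,2]>.054)&(P[...,2]<.068)&(abs(P[...,0]-.56)<.12)&(abs(P[...,1]+.137)<.07);q=P[m];print(cv2.minAreaRect((q[:,:2]*1000).astype(np.float32)),np.median(q[:,2]))
E
```

```text
q [  6.1   8.1   0.6  -0.  -82.5  97.4] tcp [ 0.5616 -0.1332  0.3556] F [-0.7  0.1 -0.3] w 0.0876 t 3.55
turn [0.005 0.    0.   ] shift before turn [ 5.56  0.29 -0.01] shift after turn [ 5.56  0.29 -0.01]
0.7 [304.1, 106.1, 345.2, 206.5] ((562.708984375, -134.696044921875), (149.2263641357422, 62.053428649902344), 13.634897232055664) 0.05760671234558726
0.57 [262.4, 240.2, 332.0, 311.1] ((0.0, 0.0), (0.0, 0.0), 0.0) nan
((562.7387084960938, -134.7351837158203), (149.2391815185547, 62.07843017578125), 13.699660301208496) 0.05761077869844461
  return _methods._mean(a, axis=axis, dtype=dtype,
  ret = ret.dtype.type(ret / rcount)
```

View pics/w1.png

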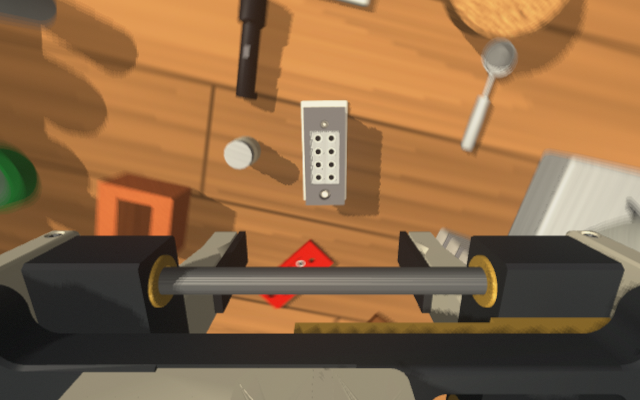

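The plate is coarse side up, at wrist px (325,152), centre (0.5627, -0.1355), yaw 13.5°. I'll grip it 45 mm towards its small-hole end, so the fingers stay clear of the brick later.

```bash
python3 -m creep '[[0,0,0,2,0.25,-4.5,100],[0,0,0,5,0,0,100],[0,0,0,5,0,0,100],[0,0,0,5,0,0,100],[0,0,0,5,0,0,100],[0,0,0,5,0,0,100],[0,0,0,3,0,0,100],[0,0,0,1.9,0,0,100]]' 50 && python3 -m creep '[[0,0,0,0,0,0,0],[0,0,0,0,0,0,0],[0,0,0,0,0,0,0],[0,0,0,0,0,0,0],[0,0,0,0,0,0,0]]'
python3 -c "
from h import *
a=np.radians(13.5);goal([.6065,-.125,.037],[0,0,-1],[np.sin(a),-np.cos(a),0])"
```

```text
time_s: 4.45
tcp_pos: [0.6054, -0.1244, 0.0356]
eef_rot: [-4.7, 89.9, -171.7]
contact_force: [-0.1, 0.4, 1.0]
gripper_width: 0.0875
time_s: 4.95
tcp_pos: [0.6073, -0.1245, 0.0395]
eef_rot: [165.3, 89.8, -1.4]
contact_force: [-1.0, 0.1, 6.5]
gripper_width: 0.0615
q [  6.5  25.3 -19.2   0.  -45.3  96.8] tcp [ 0.6073 -0.1245  0.0395] F [-1.   0.1  6.5] w 0.0615 t 4.95
turn [-0.004 -0.003 -0.001] shift before turn [0.25 0.03 0.09] shift after turn [0.25 0.03 0.09]
```

```bash
python3 -m creep '[[0,0,0,-2,0,0,0],[0,0,0,-5,0,0,0],[0,0,0,-5,0,0,0],[0,0,0,-1,0,0,0]]' && python3 -m creep '[[0,0,0,0,-4.2,1,0],[0,0,0,0,-4.2,1,0],[0,0,0,0,-4.2,1,0],[0,0,0,0,-4.2,1,0],[0,0,0,0,-4.2,1,0],[0,0,0,0,-4.2,1,0],[0.118,0,0,0,-4.1,0.9,0],[0.118,0,0,0,0,0,0]]'
python3 - <<'E'
from h import *
goal([.472,.145,.0595],[0,0,-1],[0,-1,0])
im,d=r.capture('scene');cv2.imwrite('pics/s1.png',cv2.resize(im[120:300,240:480],(720,540)));P=cloud('scene',d)
q=P[(P[...,2]>.15)&(P[...,2]<.2)&(P[...,0]>.3)&(P[...,0]<.56)&(abs(P[...,1]-.145)<.045)];print(np.median(q,0),q.min(0),q.max(0))
E
```

```text
time_s: 5.35
tcp_pos: [0.6091, -0.1248, 0.1747]
eef_rot: [164.3, 89.4, -2.4]
contact_force: [0.9, 0.5, -2.3]
gripper_width: 0.0614
time_s: 6.15
tcp_pos: [0.4699, 0.1483, 0.168]
eef_rot: [-112.2, 89.9, 67.4]
contact_force: [0.1, 0.2, -1.1]
gripper_width: 0.0617
q [ 40.4   6.1 -26.7  -0.1 -57.1  49.3] tcp [0.4699 0.1483 0.168 ] F [ 0.1  0.2 -1.1] w 0.0617 t 6.15
turn [-0.006 -0.001  0.002] shift before turn [10.85  0.35 -0.21] shift after turn [10.85  0.33 -0.21]
[0.47847462 0.15210054 0.18939255] [0.35841634 0.10024381 0.16686557] [0.5023425  0.18971075 0.19941516]
```

View pics/s1.png

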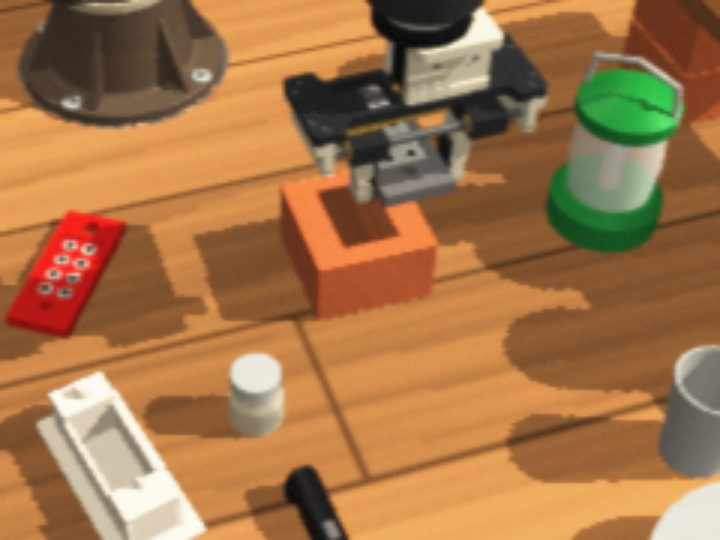

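```bash
python3 -m creep '[[0,0,0,5,0.3,-0.2,0],[0,0,0,4,0,0,0],[0,0,0,1,0,0,0],[0,0,0,0.4,0,0,0],[0,0,0,0.4,0,0,0],[0,0,0,0,0,0,0],[0,0,0,0,0,0,0]]'
python3 -c "
from h import *
goal([.472,.145,.0595],[0,0,-1],[0,-1,0])"
```

```text
time_s: 6.9
tcp_pos: [0.4745, 0.1423, 0.061]
eef_rot: [-145.1, 89.9, 34.6]
contact_force: [0.3, 0.2, -2.0]
gripper_width: 0.0613
q [ 39.5  13.9 -33.9   0.  -42.   50.2] tcp [0.4745 0.1423 0.061 ] F [ 0.3  0.2 -2. ] w 0.0613 t 6.9
turn [-0.005 -0.002  0.001] shift before turn [ 0.15 -0.27  0.25] shift after turn [ 0.15 -0.27  0.25]
```

```bash
python3 -m creep '[[0,0,0,0.2,0,0,0],[0,0,0,0.1,0,0,0],[0,0,0,0,0,0,0]]' && python3 -m creep '[[0,0,0,0,0,0,100],[0,0,0,0,0,0,100],[0,0,0,0,0,0,100],[0,0,0,0,0,0,100],[0,0,0,-3,0,0,100],[0,0,0,-5,0,0,100],[0,0,0,-5,0,0,100]]'
python3 - <<'E'
from h import *
st()
from scipy.optimize import least_squares
D=[eval(l) for l in open('log.txt')]
D+= [[[89.96,20.546,.682,0,-70.136,0],[.192,.647,.227],None],[[73.31,-.01,-.7,0,-89.27,0],[.3169,.3891,.4168],None]]
# planar: rho,z of wrist (tool down) = c + a*(cos,sin)(q2) + b*(cos,sin)(q2-q3)
A=[];B=[]
for q,p,_ in D:
    q=np.radians(q);rho=p[0]*np.cos(q[0])+p[1]*np.sin(q[0]);off=p[0]*np.sin(q[0])-p[1]*np.cos(q[0])
    s2,c2,s3,c3=np.sin(q[1]),np.cos(q[1]),np.sin(q[1]-q[2]),np.cos(q[1]-q[2])
    A+=[[1,0,s2,c2,c3,s3],[0,1,c2,-s2,-s3,c3]];B+=[rho,p[2]];print(round(off,4),np.degrees(q[1]-q[2]-q[4]).round(1))
x,res,rk,sv=np.linalg.lstsq(A,B,rcond=None);print(x.round(3),rk,sv.round(3),(np.array(A)@x-B).round(4))
im,d=r.capture('scene');cv2.imwrite('pics/s2.png',im);P=cloud('scene',d)
q=P[(P[...,2]>.075)&(P[...,2]<.088)&(P[...,0]>.3)&(P[...,0]<.56)&(abs(P[...,1]-.14)<.06)];print(cv2.minAreaRect((q[:,:2]*1000).astype(np.float32)),np.median(q[:,2]),cv2.boxPoints(cv2.minAreaRect((q[:,:2]*1000).astype(np.float32))).tolist())
E
```

```text
time_s: 7.2
tcp_pos: [0.4746, 0.1424, 0.0588]
eef_rot: [-158.3, 89.9, 21.5]
contact_force: [-4.4, -0.2, 16.4]
gripper_width: 0.0618
time_s: 7.9
tcp_pos: [0.473, 0.1413, 0.1876]
eef_rot: [41.1, 89.9, -139.1]
contact_force: [2.1, 1.5, -0.1]
gripper_width: 0.0878
0.1918 90.0
0.1918 90.0
0.192 89.8
0.1915 89.9
0.1919 89.9
0.1918 90.1
0.1915 90.0
0.1918 90.0
[ 0.001 -0.182  0.603 -0.001  0.463  0.001] 6 [4.855 4.855 0.601 0.601 0.252 0.252] [ 0.      0.0001  0.      0.0001 -0.0004  0.0001 -0.0003  0.0001 -0.0003
 -0.      0.0011 -0.      0.0005 -0.0002 -0.0006 -0.0002]
((424.6503601074219, 142.13230895996094), (63.99937438964844, 166.70079040527344), 89.93279266357422) 0.08113783959503386 [[341.2624816894531, 110.23040771484375], [507.9631652832031, 110.03488159179688], [508.0382385253906, 174.03421020507812], [341.3375549316406, 174.229736328125]]
```

```bash
python3 -m creep '[[0,0,0,-5,0,0,100],[0,0,0.15,-4,0,0,100],[0,0,0.15,0,0,0,100],[0,0,0.15,0,0,0,100]]'
python3 - <<'E'
from h import *
s,M=st();print(M[:,0].round(3),s['joints'].round(1))
# wrist centre by FK (up to h) vs TCP
for l in open('log.txt').read().split('\n')[-2:-1]:
    q,p,M=eval(l);q=np.radians(q);M=np.array(M);p=np.array(p)
    u=np.array([np.cos(q[0]),np.sin(q[0]),0]);v=np.array([np.sin(q[0]),-np.cos(q[0]),0])
    w=u*(.001+.603*np.sin(q[1])+.463*np.cos(q[1]-q[2]))+np.array([0,0,.603*np.cos(q[1])-.463*np.sin(q[1]-q[2])])
    # p = w + h z + .1918-ish lateral v + L*X ; h=L-.182
    d=p-w-np.array([0,0,-.182]); B=np.stack([v,M[:,0]+[0,0,1]],1);x=np.linalg.lstsq(B,d,rcond=None);print('lat,L',x[0],B@x[0]-d)
d=np.load('top0.npy');P=cloud('top',d)
for lo in np.arange(-.12,.4,.04):
    row=[]
    for x in np.arange(.44,1.08,.04):
        m=(P[...,0]>=x)&(P[...,0]<x+.04)&(P[...,1]>=lo)&(P[...,1]<lo+.04);row.append(int(1000*np.percentile(P[m][:,2],95)) if m.sum() else -1)
    print(round(lo,2),row)
E
```

```text
time_s: 8.35
tcp_pos: [0.4746, 0.1425, 0.2793]
eef_rot: [90.7, 64.1, -89.6]
contact_force: [0.9, -0.5, -1.2]
gripper_width: 0.0875
[ 0.003 -0.436 -0.9  ] [ 52.1   9.6 -18.6  15.8 -83.   32.7]
lat,L [0.19191165 0.35080201] [-0.00897461 -0.01151557 -0.04989663]
-0.12 [2, 52, 62, 62, 63, 2, 3, 2, 14, 16, 16, 15, 11, -1, -1, -1, -1]
-0.08 [2, 2, 3, 2, 2, 1, 2, 3, 13, 16, 16, 15, 12, -1, -1, -1, -1]
-0.04 [2, 53, 63, 2, 27, 29, 24, 32, 14, 17, 16, 16, 10, -1, -1, -1, -1]
0.0 [2, 4, 63, 3, 33, 34, 35, 40, 38, 15, 15, 16, 10, -1, -1, -1, -1]
0.04 [3, 2, 2, 2, 3, 2, 2, 2, 13, 16, 16, 16, 11, -1, -1, -1, -1]
0.08 [70, 3, 3, 3, 2, 1, 2, 2, 12, 16, 14, 15, 8, -1, -1, -1, -1]
0.12 [70, 3, 3, 3, 2, 2, 3, 1, 2, 1, 1, 2, 2, -1, -1, -1, -1]
0.16 [72, 2, 2, 2, 2, 3, 2, 3, 2, 2, 4, 2, 1, -1, -1, -1, -1]
0.2 [2, 3, 1, 2, 2, 2, 2, 2, 56, 56, 58, 57, 55, -1, -1, -1, -1]
0.24 [3, 2, 3, 3, 2, 2, 2, 54, 57, 58, 57, 57, 56, -1, -1, -1, -1]
0.28 [3, 2, 3, 2, 2, 91, 93, 55, 58, 57, 58, 57, 57, -1, -1, -1, -1]
0.32 [2, 2, 2, 2, 3, 93, 91, 54, 57, 58, 58, 57, 56, -1, -1, -1, -1]
0.36 [146, 2, 2, 2, 1, 85, 94, 2, 57, 58, 57, 58, 55, -1, -1, -1, -1]
```

```bash
python3 -m creep '[[0,0,-0.15,0,0,0,100],[0,0,-0.15,0,0,0,100],[0,0,-0.15,0,0,0,100],[0,-0.15,0,0,0,0,100],[0,-0.15,0,0,0,0,100],[0,-0.15,0,0,0,0,100],[0,-0.15,0,0,0,0,100],[0,-0.15,0,0,0,0,100]]'
cat > fit.py <<'E'
from h import *
from scipy.optimize import least_squares
def parts(q):
    q=np.radians(q);u=np.array([np.cos(q[0]),np.sin(q[0]),0]);v=np.array([np.sin(q[0]),-np.cos(q[0]),0]);z=np.array([0,0,1.])
    w=u*.603*np.sin(q[1])+z*.603*np.cos(q[1]);f=u*np.cos(q[1]-q[2])-z*np.sin(q[1]-q[2])
    return u,v,z,w,f,q
def fk(q,k):
    h,b,l1,l2,L,sg=k;u,v,z,w,f,q=parts(q)
    n=R.from_rotvec(f*sg*q[3]).apply(v);t=R.from_rotvec(n*-q[4]*1).apply(f)
    return w+h*z+b*f+l1*v+l2*n+L*t,t,n
if __name__=='__main__':
    s,M=st();print(s['joints'].round(1),M[:,0].round(3))
    D=[eval(l) for l in open('log.txt')]
    for sg in(1,-1):
        for flip in (0,):
            def e(k):
                return np.concatenate([fk(q,[*k,sg])[0]-p for q,p,_ in D])
            o=least_squares(e,[.2,.46,.19,0,.38]);t=[np.degrees(np.arccos(np.clip(fk(q,[*o.x,sg])[1]@np.array(M)[:,0],-1,1))).round(1) for q,p,M in D[-3:]]
            print(sg,o.x.round(4),np.abs(o.fun).max(),t)
E
python3 fit.py
```

```text
time_s: 9.15
tcp_pos: [0.4745, 0.1417, 0.277]
eef_rot: [-0.1, 46.8, 179.7]
contact_force: [-0.5, -0.5, -0.1]
gripper_width: 0.0878
[  24.9   28.8   14.6  -18.8 -115.    63. ] [-0.685  0.004 -0.729]
1 [-0.2904  0.3305  0.2171 -0.0285  0.1221] 0.12072592728061587 [np.float64(120.2), np.float64(145.5), np.float64(118.2)]
-1 [-0.2486  0.3635  0.1216  0.0675  0.0735] 0.17785066032704783 [np.float64(120.2), np.float64(166.0), np.float64(130.0)]
```

```bash
sed -i 's/n\*-q\[4\]\*1/n*q[4]/' fit.py; python3 fit.py
```

```text
[  24.9   28.8   14.6  -18.8 -115.    63. ] [-0.685  0.004 -0.729]
1 [-0.0076  0.4234  0.2494 -0.0815  0.1801] 0.1490916620660822 [np.float64(31.4), np.float64(34.0), np.float64(34.0)]
-1 [1.978e-01 4.633e-01 1.000e-04 1.917e-01 3.785e-01] 0.0003937914724310154 [np.float64(0.0), np.float64(0.0), np.float64(0.0)]
```

```bash
cat > ik.py <<'E'
from fit import *
K=[.1978,.4633,.0001,.1917,.3785,-1]
lo=np.array([-176,-82,-58.2,-173.8,-174.7]);hi=np.array([176,121.7,71.7,95.5,-.2])
def ik(p,t,seeds):
    out=[]
    for s in seeds:
        e=lambda q:(lambda a:np.r_[(a[0]-p)*5,a[1]-t])(fk(q,K))
        o=least_squares(e,np.clip(s,lo+1,hi-1),bounds=(lo,hi),x_scale=50)
        if np.abs(o.fun).max()<2e-3 and not any(np.abs(o.x-a).max()<2 for a in out): out.append(o.x)
    return out
def show(q):
    u,v,z,w,f,_=parts(q);W=w+K[0]*z+K[1]*f;_,t,n=fk(q,K);return 'elbow',(w+K[0]*z).round(3),'wr',W.round(3),'wr2',(W+K[3]*n).round(3)
if __name__=='__main__':
    rng=np.random.default_rng(0);S=[[24.9,28.8,14.6,-18.8,-115.]]+[rng.uniform(lo,hi) for _ in range(25)]
    for yaw in(-20,0,20):
        a=np.radians(yaw);t=-np.array([np.cos(a),np.sin(a),0])
        for z in(.076,.3):
            for q in ik(np.array([.459,.142,z]),t,S): print(yaw,z,q.round(1),*show(q))
E
python3 ik.py
```

```text
-20 0.076 [  10.9   62.5   21.9  -42.6 -130.7] elbow [0.525 0.101 0.476] wr [0.871 0.167 0.174] wr2 [0.815 0.013 0.076]
-20 0.3 [   8.4   46.    24.7  -56.1 -145. ] elbow [0.429 0.064 0.617] wr [0.856 0.127 0.448] wr2 [0.815 0.013 0.3  ]
0 0.076 [  20.9   65.    24.   -30.2 -134.9] elbow [0.511 0.195 0.453] wr [0.837 0.319 0.149] wr2 [0.837 0.142 0.076]
0 0.3 [  19.1   49.1   27.4  -43.2 -151.4] elbow [0.431 0.149 0.593] wr [0.837 0.29  0.422] wr2 [0.837 0.142 0.3  ]
20 0.076 [  30.9   66.    20.2  -15.  -133.2] elbow [0.473 0.283 0.443] wr [0.75  0.449 0.111] wr2 [0.815 0.272 0.076]
20 0.3 [  30.4   50.5   22.1  -21.2 -149.9] elbow [0.401 0.236 0.581] wr [0.752 0.442 0.361] wr2 [0.815 0.272 0.3  ]
```

```bash
python3 -m creep '[[0,-0.136,0,-3,0,0,100],[0,-0.136,0,-3,0,0,100],[0,-0.136,0,-3,0,0,100],[0,-0.136,0,-1,0,0,100],[0,0,0,0,0,0,100]]'
python3 - <<'E'
from ik import *
t=np.array([-np.cos(np.radians(12)),0,-np.sin(np.radians(12))])
goal(np.array([.4574,.142,.0725])-.08*t,t,[0,-1,0])
for b in(0,.08):
    for q in ik(np.array([.4574,.142,.0725])-b*t,t,[[24.9,28.8,14.6,-18.8,-115.]]): print(b,q.round(1),*show(q))
E
```

```text
time_s: 9.65
tcp_pos: [0.5538, 0.141, 0.33]
eef_rot: [0.1, 14.9, 179.6]
contact_force: [-0.6, 0.6, -3.0]
gripper_width: 0.088
q [  17.1   50.3   47.4  -43.9 -155.2   44.2] tcp [0.5538 0.141  0.33  ] F [-0.6  0.6 -3. ] w 0.088 t 9.65
turn [-0.003 -0.05   0.007] shift before turn [  7.93  -0.11 -22.81] shift after turn [  6.78  -0.1  -23.18]
0 [  21.6   58.9   19.6  -26.  -125. ] elbow [0.48  0.19  0.509] wr [0.814 0.322 0.216] wr2 [0.828 0.142 0.151]
0.08 [  19.6   63.2   34.3  -27.6 -134.9] elbow [0.507 0.181 0.469] wr [0.889 0.317 0.246] wr2 [0.906 0.142 0.168]
```

```bash
python3 -m creep '[[0,-0.05,0.007,0,0,0,100],[0,0,0,1.1,0,-3.9,100],[0,0,0,1.1,0,-3.9,100],[0,0,0,1.1,0,-3.9,100],[0,0,0,1.1,0,-3.9,100],[0,0,0,1.2,-0.1,-3.8,100],[0,0,0,1.2,0,-3.8,100],[0,0,0,0,0,0,100]]'
python3 - <<'E'
from h import *
a=np.radians(12);t=np.array([-np.cos(a),0,-np.sin(a)])
goal(np.array([.4574,.142,.0725]),t,[0,-1,0])
im,d=r.capture('wrist');cv2.imwrite('pics/w2.png',im)
E
```

```text
time_s: 10.45
tcp_pos: [0.5354, 0.142, 0.0914]
eef_rot: [0.3, 12.6, -179.8]
contact_force: [-1.4, 0.7, -0.4]
gripper_width: 0.0872
q [  19.7   62.8   34.1  -27.3 -134.6   65.4] tcp [0.5354 0.142  0.0914] F [-1.4  0.7 -0.4] w 0.0872 t 10.45
turn [-0.004 -0.01  -0.004] shift before turn [ 8.02 -0.03 -0.15] shift after turn [ 8.02 -0.   -0.23]
```

View pics/w2.png

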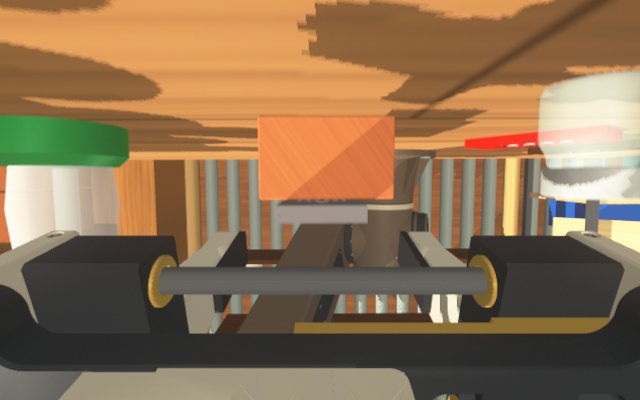

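The wrist view is upside down: the camera sits under the tool. The plate's end (px 322,213) is centred between the fingers, and the jar and lantern are well clear at the sides. I'll move in.

```bash
python3 -m creep '[[0,-0.01,0,2,0,-0.1,100],[0,0,0,2,0,-0.1,100],[0,0,0,2,0,0,100],[0,0,0,1,0,0,100],[0,0,0,0,0,0,100]]' && python3 -m creep '[[0,0,0,1,0,0,100],[0,0,0,0,0,0,100]]'
python3 - <<'E'
from h import *
a=np.radians(12);t=np.array([-np.cos(a),0,-np.sin(a)])
goal(np.array([.4574,.142,.0725]),t,[0,-1,0])
E
```

```text
time_s: 11.0
tcp_pos: [0.4706, 0.1421, 0.0818]
eef_rot: [0.0, 12.7, -179.8]
contact_force: [1.2, 0.2, 0.5]
gripper_width: 0.0873
time_s: 11.2
tcp_pos: [0.4604, 0.142, 0.0777]
eef_rot: [0.1, 12.5, -179.9]
contact_force: [0.7, -0.6, -0.0]
gripper_width: 0.0879
q [  21.6   58.4   20.   -25.9 -125.2   69.4] tcp [0.4604 0.142  0.0777] F [ 0.7 -0.6 -0. ] w 0.0879 t 11.2
turn [-0.    -0.01  -0.002] shift before turn [ 0.4  -0.   -0.45] shift after turn [ 0.4  -0.   -0.45]
```

```bash
python3 -m creep '[[0,0,0,0.2,0,-0.4,100],[0,0,0,0,0,0,0],[0,0,0,0,0,0,0],[0,0,0,0,0,0,0],[0,0,0,0,0,0,0],[0,0,0,0,0,0,0]]' 55 && python3 -m creep '[[0,0,0,-0.4,0,2,0],[0,0,0,-1,0,4.7,0],[0,0,0,-1,0,4.7,0],[0,0,0,-1,0,4.7,0],[0,0,0,0,0,0,0]]'
python3 - <<'E'
from ik import *
goal([.459,.142,.3],[-.978,0,-.208],[0,-1,0])
s=r.get_state()
for a in(12,5,0):
  a=np.radians(a);t=np.array([-np.cos(a),0,-np.sin(a)])
  for p in([.48,.142,.25],[.48,.142,.12]):
    for q in ik(np.array(p),t,[s['joints'][:5]]): print(q.round(1),*show(q))
im,d=r.capture('scene');cv2.imwrite('pics/s3.png',cv2.resize(im[60:360,240:600],(720,600)))
E
```

```text
time_s: 11.8
tcp_pos: [0.4593, 0.1418, 0.0721]
eef_rot: [0.1, 12.4, -179.9]
contact_force: [-0.3, 0.7, -1.0]
gripper_width: 0.0614
time_s: 12.3
tcp_pos: [0.4595, 0.1416, 0.2443]
eef_rot: [-0.1, 13.2, -179.8]
contact_force: [0.8, 0.4, -1.3]
gripper_width: 0.0616
q [  21.1   47.    23.   -31.  -137.6   61.2] tcp [0.4595 0.1416 0.2443] F [ 0.8  0.4 -1.3] w 0.0616 t 12.3
turn [ 0.003 -0.021 -0.003] shift before turn [-1.23 -0.05  5.43] shift after turn [-1.11 -0.04  5.46]
[  20.3   48.8   27.3  -32.6 -141. ] elbow [0.426 0.157 0.595] wr [0.83  0.307 0.425] wr2 [0.85  0.142 0.329]
[  20.9   57.    23.8  -27.3 -130.6] elbow [0.472 0.18  0.526] wr [0.835 0.318 0.272] wr2 [0.85  0.142 0.199]
[  19.6   51.8   28.7  -36.7 -145.9] elbow [0.447 0.159 0.57 ] wr [0.848 0.302 0.388] wr2 [0.857 0.142 0.283]
[  20.4   60.5   26.1  -30.1 -136.1] elbow [0.492 0.183 0.494] wr [0.85  0.317 0.232] wr2 [0.857 0.142 0.153]
[  19.1   53.8   29.4  -40.  -149.3] elbow [0.46  0.159 0.554] wr [0.858 0.298 0.362] wr2 [0.858 0.142 0.25 ]
[  20.1   62.9   27.5  -32.3 -139.9] elbow [0.504 0.185 0.472] wr [0.858 0.315 0.203] wr2 [0.858 0.142 0.12 ]
```

View pics/s3.png

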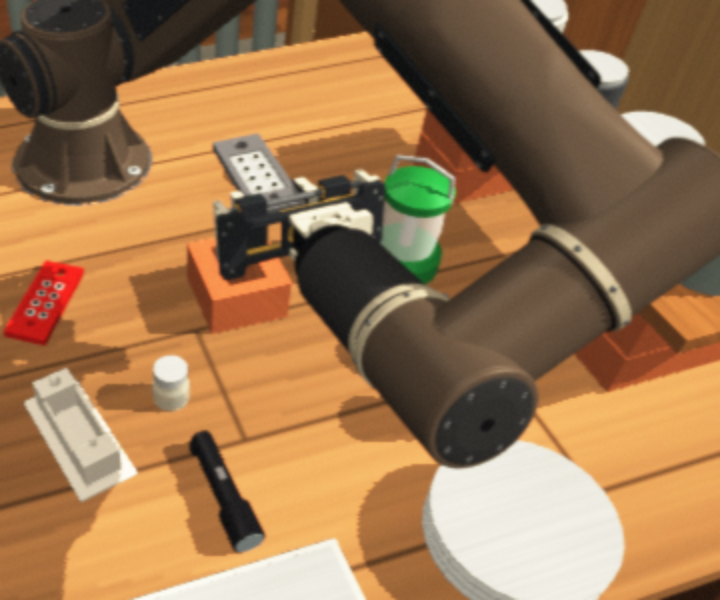

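```bash
python3 -m creep '[[0.15,0,0,0,0,0,0],[0.15,0,0,0,0,0,0],[0.15,0,0,0,0,0,0],[0.15,0,0,0,0,0,0],[0.15,0,0,0,0,0,0],[0.15,0,0,0,0,0,0],[0.15,0,0,0,0,0,0]]' >/dev/null && python3 -m creep '[[0.15,0,0,0,0,0,0],[0.15,0,0,0,0,0,0],[0.15,0,0,0,0,0,0],[0.15,0,0,0,0,0,0],[0.15,0,0,0,0,0,0],[0.15,0,0,0,0,0,0],[0.15,0,0,0,0,0,0]]' >/dev/null && python3 -m creep '[[0.15,0,0,0,0,0,0],[0.15,0,0,0,0,0,0],[0.15,0,0,0,0,0,0],[0.15,0,0,0,0,0,0],[0.15,0,0,0,0,0,0],[0.15,0,0,0,0,0,0],[0.14,0,0,0,0,0,0],[0,0,0,0,0,0,0]]'
python3 - <<'E'
from ik import *
a=np.radians(6);t=[-np.cos(a),0,-np.sin(a)]
goal([.4574,.142,.16],t,[0,1,0])
im,d=r.capture('scene');P=cloud('scene',d)
q=P[(P[...,0]>.3)&(P[...,0]<.42)&(abs(P[...,1]-.142)<.025)&(P[...,2]>.1)&(P[...,2]<.35)]
print(len(q),np.polyfit(q[:,0],q[:,2],1),q.min(0),q.max(0))
E
```

```text
time_s: 14.55
tcp_pos: [0.4575, 0.1421, 0.2366]
eef_rot: [-179.9, 12.4, -179.9]
contact_force: [-0.5, 0.4, -2.5]
gripper_width: 0.0617
q [  21.1   47.7   22.6  -31.  -137.3 -118.7] tcp [0.4575 0.1421 0.2366] F [-0.5  0.4 -2.5] w 0.0617 t 14.55
turn [-0.002  0.111  0.002] shift before turn [1.65 0.01 7.48] shift after turn [ 0.81 -0.01  7.62]
138 [0.41977545 0.04270432] [0.35843542 0.11762236 0.19192995] [0.41984524 0.16672637 0.22011773]
```

```bash
python3 -m creep '[[0,0.108,0,0,0,0,0],[0,0.108,0,0,0,0,0],[0,0,0,0,0,4,0],[0,0,0,0,0,4,0],[0,0,0,0,0,3,0],[0,0,0,0,0,0,0]]'
python3 - <<'E'
from ik import *
goal([.458,.142,.104],[-1,0,0],[0,1,0])
im,d=r.capture('scene');P=cloud('scene',d)
q=P[(P[...,0]>.34)&(P[...,0]<.42)&(abs(P[...,1]-.142)<.025)&(P[...,2]>.075)&(P[...,2]<.35)]
print(len(q),np.polyfit(q[:,0],q[:,2],1),q.min(0),q.max(0))
E
```

```text
time_s: 15.2
tcp_pos: [0.4562, 0.1421, 0.1229]
eef_rot: [180.0, -0.4, -179.9]
contact_force: [-0.5, 0.1, -1.5]
gripper_width: 0.062
q [  20.8   61.5   23.3  -31.7 -137.7 -114.4] tcp [0.4562 0.1421 0.1229] F [-0.5  0.1 -1.5] w 0.062 t 15.2
turn [ 0.001 -0.008  0.002] shift before turn [-0.2  -0.01  1.89] shift after turn [-0.18 -0.01  1.89]
242 [0.18219932 0.03835327] [0.35322551 0.11722918 0.09764332] [0.41997391 0.16674317 0.11865675]
```

```bash
python3 -m creep '[[0,0,0,-0.2,0,1.2,0],[0,0,0,0,0,0.4,0],[0,0,0,0,0,0,0],[0,0,0,0,0,0.3,0],[0,0,0,0,0,0,0]]'
python3 -c "
from h import *
goal([.458,.142,.104],[-1,0,0],[0,1,0])"
```

```text
time_s: 15.75
tcp_pos: [0.46, 0.1421, 0.1081]
eef_rot: [180.0, 0.1, -179.9]
contact_force: [-0.0, 0.5, -1.7]
gripper_width: 0.0622
q [  20.8   62.6   23.9  -31.1 -136.8 -113.8] tcp [0.46   0.1421 0.1081] F [-0.   0.5 -1.7] w 0.0622 t 15.75
turn [0.    0.002 0.002] shift before turn [ 0.2  -0.01  0.41] shift after turn [ 0.2  -0.01  0.41]
```

```bash
python3 -m creep '[[0,0,0,0,0,0.4,0],[0,0,0,0,0,0.3,0],[0,0,0,0,0,0,0]]' && python3 -m creep '[[0,0,0,0,0,0,0],[0,0,0,0,0,0.5,0],[0,0,0,0,0,0.5,0],[0,0,0,0,0,0,0]]' 4
python3 - <<'E'
from h import *
goal([.458,.142,.09],[-1,0,0],[0,1,0])
im,d=r.capture('scene');P=cloud('scene',d)
q=P[(P[...,0]>.34)&(P[...,0]<.42)&(abs(P[...,1]-.142)<.025)&(P[...,2]>.075)&(P[...,2]<.35)]
print(len(q),np.polyfit(q[:,0],q[:,2],1),q.min(0),q.max(0))
E
```

```text
time_s: 16.05
tcp_pos: [0.4598, 0.1419, 0.1015]
eef_rot: [180.0, -0.1, -179.8]
contact_force: [2.6, 1.0, 4.0]
gripper_width: 0.0614
time_s: 16.45
tcp_pos: [0.4595, 0.1421, 0.0896]
eef_rot: [-180.0, -0.0, -179.9]
contact_force: [0.0, -0.1, -1.7]
gripper_width: 0.0622
q [  20.9   64.    24.1  -30.6 -135.8 -113. ] tcp [0.4595 0.1421 0.0896] F [ 0.  -0.1 -1.7] w 0.0622 t 16.45
turn [-0.001 -0.     0.002] shift before turn [ 0.15 -0.01 -0.04] shift after turn [ 0.15 -0.01 -0.04]
259 [0.08406048 0.05175393] [0.35361776 0.117064   0.07548981] [0.41945183 0.16681789 0.09021052]
```

```bash
python3 -m creep '[[0,0,0,0,0,0,100],[0,0,0,0,0,0,100],[0,0,0,0,0,0,100],[0,0,0,-3,0,0,100],[0,0,0,-5,0,0,100],[0,0,0,-2,0,-4,100],[0,0,0,0,0,-5,100],[0,0,0,0,0,-5,100]]' && python3 -m creep '[[0,-0.143,0,0,0,-2,100],[0,-0.143,0,0,0,-2,100],[0,-0.143,0,0,0,0,100],[0,-0.143,0,0,0,0,100],[0,-0.143,0,0,0,0,100],[0,-0.143,0,0,0,0,100]]'
python3 - <<'E'
from h import *
goal([.472,.142,.25],[0,0,-1],[0,1,0])
im,d=r.capture('scene');cv2.imwrite('pics/s4.png',cv2.resize(im[120:330,230:480],(750,600)));P=cloud('scene',d)
q=P[(P[...,2]>.075)&(P[...,2]<.088)&(P[...,0]>.3)&(P[...,0]<.56)&(abs(P[...,1]-.14)<.06)];print(cv2.minAreaRect((q[:,:2]*1000).astype(np.float32)),np.polyfit(q[:,0],q[:,2],1),np.median(q[:,2]))
E
```

```text
time_s: 17.3
tcp_pos: [0.56, 0.1421, 0.2305]
eef_rot: [-179.9, -0.1, -179.8]
contact_force: [1.3, 0.5, 0.2]
gripper_width: 0.0877
time_s: 17.9
tcp_pos: [0.5575, 0.1421, 0.2712]
eef_rot: [180.0, 49.6, -179.8]
contact_force: [-0.5, 0.5, 0.5]
gripper_width: 0.0876
q [  23.1   35.1   25.5  -16.5 -117.4 -115.7] tcp [0.5575 0.1421 0.2712] F [-0.5  0.5  0.5] w 0.0876 t 17.9
turn [ 0.003 -0.705  0.001] shift before turn [ 7.15  0.01 -5.14] shift after turn [ 2.12 -0.01 -8.55]
((432.4029541015625, 141.99667358398438), (153.38929748535156, 64.19584655761719), 0.24993611872196198) [0.00277549 0.07953105] 0.08096627902178265
```

View pics/s4.png

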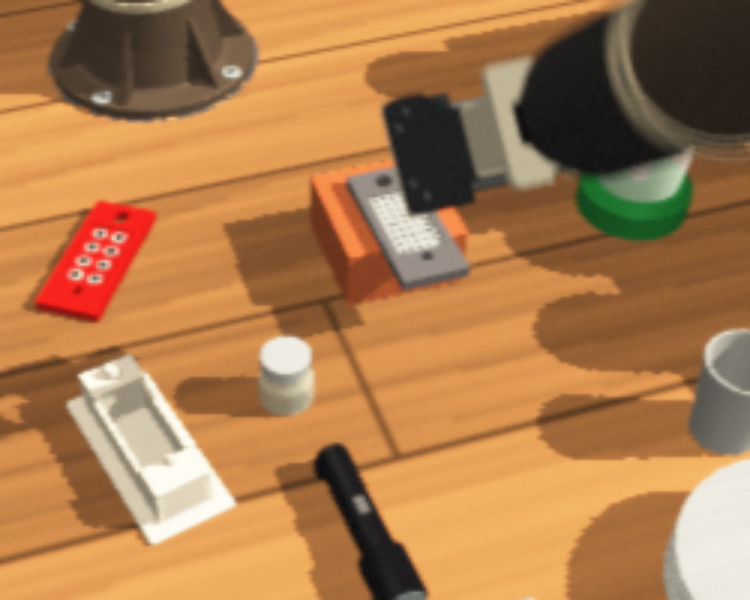

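The plate now lies flat on the brick, fine side up (crop px 405,230), with the large hole still at the robot-side end. Next I turn the tool down and measure with the wrist camera.

```bash
python3 -m creep '[[0,-0.141,0,0,0,0,100],[0,-0.141,0,0,0,0,100],[0,-0.141,0,0,0,0,100],[0,-0.141,0,0,0,0,100],[0,-0.141,0,0,0,0,100],[0,0,0,0,0,-4,100],[0,0,0,0,0,-4,100],[0,0,0,0,0,0,100]]'
cat > meas.py <<'E'
from h import *
def rect(z0,z1,c,half,n='wrist',save=None):
    im,d=r.capture(n);P=cloud(n,d)
    if save: cv2.imwrite(save,im)
    m=(P[...,2]>z0)&(P[...,2]<z1)&(abs(P[...,0]-c[0])<half[0])&(abs(P[...,1]-c[1])<half[1])
    q=P[m];return cv2.minAreaRect((q[:,:2]*1000).astype(np.float32)),np.median(q[:,2]),len(q)
E
python3 - <<'E'
from meas import *
goal([.474,.142,.2],[0,0,-1],[0,1,0])
print(rect(.074,.09,(.43,.142),(.1,.05),save='pics/w3.png'))
E
```

```text
time_s: 18.75
tcp_pos: [0.4728, 0.1414, 0.2726]
eef_rot: [163.7, 89.6, 163.9]
contact_force: [1.2, -0.1, 1.0]
gripper_width: 0.0874
q [  39.3    1.7  -16.9   -0.3  -71.5 -129. ] tcp [0.4728 0.1414 0.2726] F [ 1.2 -0.1  1. ] w 0.0874 t 18.75
turn [ 0.003 -0.006 -0.002] shift before turn [7.26 0.04 0.16] shift after turn [7.26 0.06 0.12]
(((433.92901611328125, 142.9851531982422), (150.3950653076172, 62.050743103027344), 0.1300889402627945), np.float64(0.08134502875200318), 6935)
```

```bash
python3 -m creep '[[0,-0.006,0,3,0.05,0.45,100],[0,0,0,5,0,0,100],[0,0,0,5,0,0,100],[0,0,0,5,0,0,100],[0,0,0,2.5,0,0,100],[0,0,0,0.8,0,0,100],[0,0,0,0,0,0,100]]' 55
python3 -c "
from meas import *
goal([.477,.142,.0585],[0,0,-1],[0,1,0])"
```

```text
time_s: 19.5
tcp_pos: [0.4812, 0.1424, 0.0574]
eef_rot: [-147.3, 89.8, -147.2]
contact_force: [0.9, 0.8, 0.9]
gripper_width: 0.0872
q [  38.9   14.9  -33.1   -0.   -42.2 -128.8] tcp [0.4812 0.1424 0.0574] F [0.9 0.8 0.9] w 0.0872 t 19.5
turn [ 0.002 -0.003  0.002] shift before turn [-0.11 -0.04 -0.42] shift after turn [-0.11 -0.04 -0.42]
```

```bash
python3 -m creep '[[0,0,0,-0.1,0,-0.3,100],[0,0,0,0,0,0,0],[0,0,0,0,0,0,0],[0,0,0,0,0,0,0],[0,0,0,0,0,0,0],[0,0,0,0,0,0,0],[0,0,0,0,0,0,0]]' 55
python3 -c "
from meas import *
for i in range(2): goal([.477,.142,.0585],[0,0,-1],[0,1,0])"
python3 -m creep '[[0,0,0,-2,0,0,0],[0,0,0,-5,0,0,0],[0,0,0,-5,0,0,0],[0,0,0,0,0,0,0]]'
python3 - <<'E'
from meas import *
a=np.radians(13.6);e=np.array([np.cos(a),np.sin(a)]);c=np.array([.5625,-.1355])+.0435*e
goal([*c,.175],[0,0,-1],[-np.sin(a),np.cos(a),0])
print(rect(.18,.21,(.43,.142),(.1,.05)))
E
```

```text
time_s: 20.2
tcp_pos: [0.4783, 0.1428, 0.0596]
eef_rot: [165.8, 90.0, 165.9]
contact_force: [0.1, 0.9, 4.5]
gripper_width: 0.0614
q [  39.2   14.4  -33.4   -0.   -42.2 -129. ] tcp [0.4783 0.1428 0.0596] F [0.1 0.9 4.5] w 0.0614 t 20.2
turn [ 0.002 -0.    -0.   ] shift before turn [ 0.11 -0.08 -0.13] shift after turn [ 0.11 -0.08 -0.13]
q [  39.2   14.4  -33.4   -0.   -42.2 -129. ] tcp [0.4783 0.1428 0.0596] F [0.1 0.9 4.5] w 0.0614 t 20.2
turn [ 0.002 -0.    -0.   ] shift before turn [ 0.11 -0.08 -0.13] shift after turn [ 0.11 -0.08 -0.13]
time_s: 20.6
tcp_pos: [0.4814, 0.1444, 0.1857]
eef_rot: [30.4, 89.4, 30.6]
contact_force: [1.3, 0.9, -1.4]
gripper_width: 0.0613
q [ 3.92e+01  5.80e+00 -2.45e+01  1.00e-01 -5.91e+01 -1.29e+02] tcp [0.4814 0.1444 0.1857] F [ 1.3  0.9 -1.4] w 0.0613 t 20.6
turn [-0.234  0.009 -0.004] shift before turn [  1.04 -27.01  12.23] shift after turn [  1.07 -29.11   5.65]
(((434.8555603027344, 143.1151580810547), (148.0562744140625, 94.47181701660156), 0.23931683599948883), np.float64(0.20297765424337422), 39043)
```

```bash
python3 -m creep '[[0,0.006,0,0,-4.5,2.03,0],[0,0,0,0,-4.5,2.03,0],[0,0,0,0,-4.5,2.03,0],[0,0,0,0,-4.5,2.03,0],[0,0,0,0,-4.5,2.03,0],[-0.117,0,0,0,-4.5,2.03,0],[-0.117,0,0,0,0,0,0],[0,0,0,0,0,0,0]]'
python3 - <<'E'
from meas import *
a=np.radians(13.6);e=np.array([np.cos(a),np.sin(a)]);c=np.array([.5625,-.1355])+.0445*e
goal([*c,.09],[0,0,-1],[-np.sin(a),np.cos(a),0])
for n in('wrist','top','scene'):
    im,d=r.capture(n);cv2.imwrite(f'pics/{n}5.png',im);np.save(n+'5.npy',d);P=cloud(n,d)
    # stand ledges/flange
    m=(abs(P[...,0]-.5625)<.12)&(abs(P[...,1]+.1355)<.08)
    for nm,lo,hi in(('plate',.165,.21),('ledge',.04,.056),('flange',.003,.01)):
        q=P[m&(P[...,2]>lo)&(P[...,2]<hi)];print(n,nm,len(q),cv2.minAreaRect((q[:,:2]*1000).astype(np.float32)) if len(q) else '')
w=cv2.imread('pics/wrist5.png')[60:360];s=cv2.resize(cv2.imread('pics/scene5.png')[150:320,200:360],(480,510))
cv2.imwrite('pics/sc5.png',s)
E
```

```text
time_s: 21.45
tcp_pos: [0.5994, -0.1285, 0.1757]
eef_rot: [166.1, 89.3, 179.6]
contact_force: [-0.3, -0.0, -1.6]
gripper_width: 0.0612
q [  6.1  17.3 -11.   -0.1 -62.4 -82.6] tcp [ 0.5994 -0.1285  0.1757] F [-0.3 -0.  -1.6] w 0.0612 t 21.45
turn [-0.003 -0.011 -0.003] shift before turn [8.56 0.17 0.79] shift after turn [8.57 0.19 0.7 ]
wrist plate 39539 ((555.8902587890625, -137.7943878173828), (147.74986267089844, 97.33702087402344), 13.203197479248047)
wrist ledge 0 
wrist flange 0 
top plate 904 ((549.8580932617188, -141.90533447265625), (149.62974548339844, 69.13761138916016), 7.770944118499756)
top ledge 94 ((543.22900390625, -140.2886199951172), (109.06684112548828, 47.57951736450195), 13.208464622497559)
top flange 344 ((564.212890625, -134.57257080078125), (157.50672912597656, 232.25587463378906), 89.3563461303711)
scene plate 765 ((557.7645263671875, -130.4997100830078), (149.27325439453125, 94.5404281616211), 5.804854393005371)
scene ledge 437 ((565.52783203125, -135.401611328125), (146.2535858154297, 49.381141662597656), 12.829392433166504)
scene flange 862 ((574.8914794921875, -134.89480590820312), (155.75607299804688, 209.15724182128906), 89.96564483642578)
```

View pics/wrist5.png

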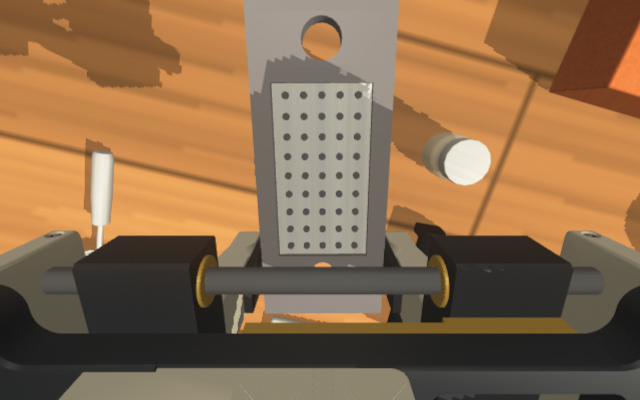

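The held plate is fine side up; the large hole shows at wrist px (322,38) and the jar is clear. Now I lower it to just above the pins.

```bash
python3 -m creep '[[-0.003,-0.011,-0.003,3,0.17,0.75,0],[0,0,0,4,0,0,0],[0,0,0,3,0,0,0],[0,0,0,1.5,0,0,0],[0,0,0,0,0,0,0],[0,0,0,0,0,0,0]]'
cat > g.py <<'E'
from meas import *
a=np.radians(13.5);goal([.6063,-.1250,.054],[0,0,-1],[-np.sin(a),np.cos(a),0])
E
python3 g.py; python3 -m creep '[[0,0,0,0,0,0,0]]' >/dev/null; python3 g.py
```

```text
time_s: 22.2
tcp_pos: [0.6079, -0.1228, 0.064]
eef_rot: [-22.8, 89.7, -9.0]
contact_force: [0.9, -0.3, -1.4]
gripper_width: 0.0611
q [  6.6  23.6 -18.    0.1 -48.1 -83. ] tcp [ 0.6079 -0.1228  0.064 ] F [ 0.9 -0.3 -1.4] w 0.0611 t 22.2
turn [0.004 0.004 0.002] shift before turn [ 1.   -0.17 -0.21] shift after turn [ 1.   -0.18 -0.2 ]
q [  6.6  23.6 -18.    0.1 -48.1 -82.9] tcp [ 0.6086 -0.1231  0.065 ] F [-0.3  0.4 -0.9] w 0.0617 t 22.3
turn [0.004 0.006 0.002] shift before turn [ 1.1  -0.12 -0.28] shift after turn [ 1.1  -0.13 -0.27]
```

```bash
python3 -m creep '[[0.004,0.005,0.002,0.5,-0.15,-0.24,0],[0,0,0,0.4,0,0,0],[0,0,0,0,0,0,0]]' >/dev/null; for i in 1 2 3; do python3 -m creep '[[0,0,0,0,0,0,0]]' >/dev/null; python3 g.py; done
python3 - <<'E'
from h import *
im,d=r.capture('scene');P=cloud('scene',d);a=np.radians(13.5);e=np.array([np.cos(a),np.sin(a)]);n=np.array([-e[1],e[0]])
q=P[(abs(P[...,0]-.5625)<.12)&(abs(P[...,1]+.1355)<.07)];E=(q[:,:2]-[.5625,-.1355])@np.stack([e,n],1)
m=(q[:,2]>.07)&(q[:,2]<.084)&(abs(E[:,1])<.034);print(m.sum(),np.percentile(E[m],[1,99],axis=0))
cv2.imwrite('pics/s6.png',cv2.resize(im[200:320,210:350],(700,600),interpolation=2))
E
```

```text
q [  6.3  24.3 -18.4  -0.  -47.4 -82.8] tcp [ 0.6056 -0.1259  0.0544] F [ 0.1 -0.8 -0.8] w 0.0614 t 22.7
turn [-0.001 -0.001 -0.   ] shift before turn [0.04 0.07 0.09] shift after turn [0.04 0.07 0.09]
q [  6.3  24.3 -18.4  -0.  -47.4 -82.8] tcp [ 0.6057 -0.1258  0.0545] F [ 0.4 -0.3 -1.4] w 0.0617 t 22.8
turn [-0.    -0.001 -0.   ] shift before turn [0.05 0.07 0.07] shift after turn [0.05 0.07 0.07]
q [  6.3  24.3 -18.4  -0.  -47.4 -82.8] tcp [ 0.6058 -0.1258  0.0546] F [ 0.9  0.  -1.4] w 0.0615 t 22.9
turn [-0.    -0.001 -0.   ] shift before turn [0.06 0.06 0.07] shift after turn [0.06 0.06 0.07]
452 [[-0.07150849 -0.03189339]
 [ 0.07373794  0.03043021]]
```

View pics/s6.png

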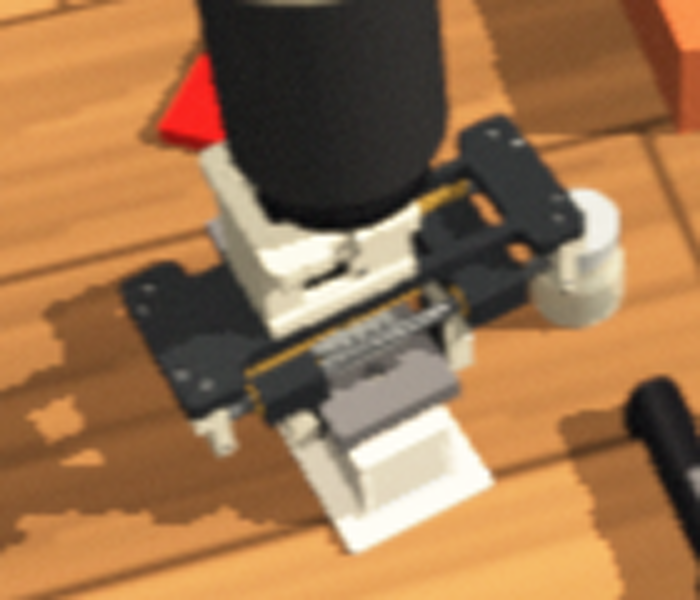

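```bash
python3 - <<'E'
from h import *
d=np.load('scene0.npy');P=cloud('scene',d);a=np.radians(13.5);e=np.array([np.cos(a),np.sin(a)]);n=np.array([-e[1],e[0]])
q=P[(abs(P[...,0]-.5625)<.12)&(abs(P[...,1]+.1355)<.07)];E=(q[:,:2]-[.5625,-.1355])@np.stack([e,n],1)
m=(q[:,2]>.055)&(q[:,2]<.068)&(abs(E[:,1])<.034);print(m.sum(),np.percentile(E[m],[1,99],axis=0))
E
python3 -m creep '[[0,0,0,0.3,0.06,0.06,0],[0,0,0,0.3,0,0,0],[0,0,0,0.2,0,0,0],[0,0,0,0.2,0,0,0],[0,0,0,0,0,0,0],[0,0,0,0,0,0,0]]'; python3 g.py
```

```text
1349 [[-0.07230962 -0.03180004]
 [ 0.07680365  0.02980196]]
time_s: 23.55
tcp_pos: [0.6076, -0.1249, 0.0446]
eef_rot: [-4.3, 89.9, 9.2]
contact_force: [6.3, -0.9, -3.3]
gripper_width: 0.0616
q [  6.4  25.1 -18.8  -0.  -46.1 -82.9] tcp [ 0.6076 -0.1249  0.0446] F [ 6.3 -0.9 -3.3] w 0.0616 t 23.55
turn [0.    0.002 0.   ] shift before turn [-0.94  0.02 -0.12] shift after turn [-0.94  0.02 -0.13]
```

The sideways force of 6 N along +x says the pins are guiding the plate outward. I'll follow it by 1.5 mm and lower further.

```bash
python3 -m creep '[[0,0,0,0,0,0.15,0],[0,0,0,0,0,0,0],[0,0,0,0.2,0,0,0],[0,0,0,0,0,0,0]]'; python3 -m creep '[[0,0,0,0.2,0,0,0],[0,0,0,0.1,0,0,0],[0,0,0,0,0,0,0]]'; python3 g.py
```

```text
time_s: 23.95
tcp_pos: [0.6078, -0.1247, 0.0424]
eef_rot: [144.8, 90.0, 158.3]
contact_force: [3.6, -1.6, -2.4]
gripper_width: 0.0615
time_s: 24.25
tcp_pos: [0.6079, -0.1248, 0.0399]
eef_rot: [154.5, 90.0, 168.0]
contact_force: [3.4, -1.1, 3.3]
gripper_width: 0.0614
q [  6.4  25.5 -18.9  -0.  -45.7 -82.9] tcp [ 0.6079 -0.1248  0.0399] F [ 3.4 -1.1  3.3] w 0.0614 t 24.25
turn [-0. -0. -0.] shift before turn [-1.41  0.02 -0.16] shift after turn [-1.41  0.02 -0.16]
```

```bash
python3 -m creep '[[0,0,0,0.1,0,0.05,0],[0,0,0,0.1,0,0,0],[0,0,0,0,0,0,0]]'; python3 -m creep '[[0,0,0,0,0,0,100],[0,0,0,0,0,0,100],[0,0,0,0,0,0,100],[0,0,0,0,0,0,100],[0,0,0,-2,0,0,100],[0,0,0,-5,0,0,100],[0,0,0,-5,0,0,100],[0,0,0,-5,0,0,100]]' && python3 -m creep '[[0,0,0,-5,0,0,100],[0,0,0,-5,0,0,100],[0,0,0,-4,0,4,100],[0,0,0,0,0,5,100],[0,0,0,0,0,0,100]]'
python3 - <<'E'
from meas import *
c=(.5625,-.1355)
print('wrist',rect(.05,.075,c,(.12,.07),save='pics/w7.png'))
for n in('top','scene'):
    im,d=r.capture(n);P=cloud(n,d);cv2.imwrite(f'pics/{n}7.png',im);a=np.radians(13.5);e=np.array([np.cos(a),np.sin(a)]);nn=np.array([-e[1],e[0]])
    for k,dd in(('before',np.load(n+'0.npy')),('now',d)):
        P=cloud(n,dd);q=P[(abs(P[...,0]-.5625)<.12)&(abs(P[...,1]+.1355)<.07)];E=(q[:,:2]-c)@np.stack([e,nn],1)
        m=(q[:,2]>.05)&(q[:,2]<.068)&(abs(E[:,1])<.034);X=np.c_[E[m],np.ones(m.sum())];print(n,k,m.sum(),np.percentile(E[m],[1,99],axis=0).round(4).tolist(),'plane',np.linalg.lstsq(X,q[m][:,2],rcond=None)[0].round(4))
    if n=='top':
        for nm in['lantern_mid','tiers_mid','jar_mid','torch_mid','spoon_mid','tumbler_mid']:
            m=r.masks_of(nm,n)[:1]
            if m: print(nm,np.median(P[m[0]['pixels']&(d>0)],0).round(3))
E
```

```text
time_s: 24.55
tcp_pos: [0.608, -0.1247, 0.0398]
eef_rot: [-148.9, 90.0, -135.3]
contact_force: [-4.0, 1.3, 21.0]
gripper_width: 0.0615
time_s: 25.35
tcp_pos: [0.6075, -0.1246, 0.2088]
eef_rot: [162.5, 89.9, 176.0]
contact_force: [1.4, -0.0, -1.0]
gripper_width: 0.0873
time_s: 25.85
tcp_pos: [0.695, -0.103, 0.3391]
eef_rot: [156.8, 89.7, 170.3]
contact_force: [-0.4, -0.2, -2.9]
gripper_width: 0.0878
wrist (((560.8738403320312, -135.60165405273438), (145.89578247070312, 62.14419174194336), 13.765713691711426), np.float64(0.061093102780325786), 5476)
top before 971 [[-0.0754, -0.0316], [0.0725, 0.0301]] plane [-0.0009 -0.0014  0.0597]
top now 966 [[-0.077, -0.031], [0.071, 0.0305]] plane [-0.0004  0.0005  0.0596]
lantern_mid [0.398 0.379 0.147]
tiers_mid [ 0.41  -0.397  0.14 ]
jar_mid [ 0.531 -0.007  0.06 ]
torch_mid [0.706 0.008 0.03 ]
spoon_mid [ 0.742 -0.366  0.01 ]
tumbler_mid [0.697 0.345 0.056]
scene before 1404 [[-0.0723, -0.0319], [0.0772, 0.0298]] plane [-0.0048  0.0079  0.0607]
scene now 1406 [[-0.0732, -0.0314], [0.0756, 0.0303]] plane [-0.0054  0.0117  0.0605]
```

View pics/w7.png

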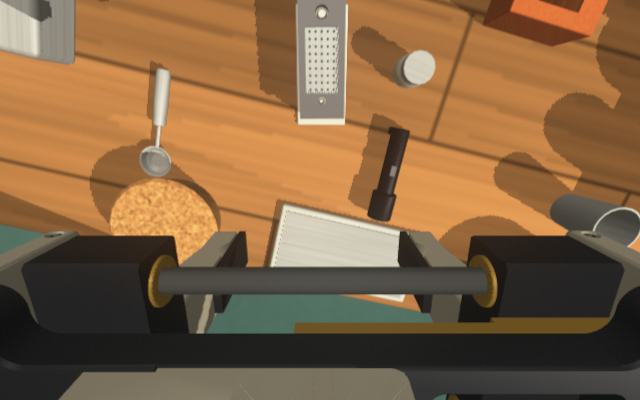

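The plate is home: same height as at the start (0.0596 against 0.0597 m), level, and both pins show in their holes (wrist px 322,13 and 321,100). The bystanders are where they were.

```bash
python3 -c "
from plant import r
r.close_job()"
```

```text
the job is handed in; nothing more can be done
```

The grater plate is back on its stand, fine side up, with the large hole on the large pin. I handed the job in at about 26 s of the 72 s; no verdict was reported.

**What I did:** I laid the plate across the brick's top, overhanging its far face. From there I gripped it by the end with the tool nearly level, rolled it 180° and set it back down on the brick. I then picked it up from above and lowered it onto the pins, pressing it down with about 20 N at the end.

**Last checks:**
- **Seating:** the top camera reads the plate at 59.6 mm high, against 59.7 mm at the start, and level. In the last wrist picture both pins show in their holes.
- **Position:** the plate lies 1–1.5 mm further towards its large-hole end than at the start. That fits the 1.5 mm clearance on each side of the pins and is inside the 4 mm limit.
- **Bystanders:** all six read within 1 cm of where they were, and the gripper is well clear of everything.

**Checks that disagreed:**
- **Scene camera:** it shows a small tilt of the plate, almost the same before and after, so I put that down to the camera.
- **Wrist camera:** its last outline of the plate came out about 4 mm short, because the near end is cut off by the picture's edge. I relied on the top and scene cameras there.

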